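Clip a job tag onto the eye of its case board

ROBOT

A 7-joint arm with a two-finger parallel gripper is mounted at the origin on a cart in front of the work surface, level with it; the furniture and walls round the work are solid. World frame = base frame: x ahead of the robot, y to its left, z up, the work surface at z = 0. Lengths are in m, angles in rad, forces in N, time in s.
With the tool pointing down it reaches from about 0.4 to 0.925 m from the base axis. Payload 4.1 kg.
Tool frame: the origin (TCP) lies at the very end of the fingers, on their centre line; the grasp point (between the pads) lies 19 mm behind it; z points along the fingers, y is the line along which they close (so a half turn about z gives the same grasp; the last joint's range is limited). The gripper opens to 85 mm and grips with 20 to 120 N. Pads are 22 mm wide; open, the fingers measure 114 mm over their backs; the gripper's body (76 mm by 85 mm) begins 54 mm behind the grasp point. The pads swing forward as they close: fully open they stand 13 mm farther back than shut.
Start: joints at [1.066, 0.398, 0.045, 1.537, -0.019, 1.207, -0.051], TCP at [0.257, -0.597, 0.231] pointing down, gripper open.
Joint ranges: [-2.82, 2.82], [-0.49, 2.23], [-1.37, 1.46], [0, 2.46], [-1.36, 4.5], [0.23, 2], [-2.94, 2.94]. Speed limits (rad/s): [2.57, 2.57, 3.14, 3.14, 3.14, 3.14, 3.14].

INTERFACE

Orientations are given as a unit quaternion [x, y, z, w].
In Python, from rig import sensors, viewer, ticket gives the robot as it stands.
- The arm moves only by the shell command python3 -m inch 'ROWS' [FORCE]. ROWS is JSON, one flat list of numbers, 7 for each row, row after row: the turn, a rotation vector about the world's x, y, z in degrees, then the shift along the world's x, y, z in m, then the opening in per cent of the stroke, from 0 (shut) to 100 (fully open). In form: [wx, wy, wz, tx, ty, tz, fingers, wx, wy, wz, tx, ty, tz, fingers, ...]. A call has 1 to 12 rows; each row is the pose to reach, as a shift and turn from the pose commanded when the call began; what a row does not reach only later rows make up. A row lasts 1/8 s, in which the tool goes at most 62.5 mm and 10.7 degrees, less where a joint would pass 70% of its speed; a pose out of reach is approached as far as the arm can. A call with a gripper value outside its range is refused whole. The fingers move at their own pace and stop on an object; FORCE is the grip in N (left out, the last holds). Time passes only in rows, so rows that repeat a pose let the fingers close. It gives the time, the measured TCP pose, the force, the opening and the grip force at its end, in the units of the state.
- sensors.observe(): the state, without advancing time (a new reading comes with each control period).
- viewer.get_image(name): name is "scene" or "top" or "wrist"; returns the picture (480x640x3 uint8, blue, green, red); there is no depth.
- viewer.calibration(name): a dict with "intrinsics" (3x3 intrinsics, pixels), "R" (3x3) and "t" (3): a world point X has camera coordinates R X + t; the wrist camera has in their place "T_tool_cam" (4x4, takes a point from camera to tool coordinates, whose origin is the TCP and whose axes are the flange's). Camera axes: x right, y down, z forward; pixel columns grow to the right and rows downward; lengths in m; the calibration is good to about 2 mm. A picture is of the moment at which its call begins: read the wrist's pose just before it. calibration takes no time and is no camera call.
- ticket.sign_off(): hands the job in; it is judged then, once.
Trained networks look in the newest picture that a camera, given by its name, has taken for a name from the list of things; names that differ only in an ending like _2 or _b are one class to them, and where a whole thing is asked for, a point or a joint stands for the part that bears it (a point fixed in the world has none). Each returns a list of dicts, best first, with "conf" (0 to 1); they miss things now and then, are a little off and sometimes report something else, mostly with a low value. They report only what shows in the picture. A call takes as long as a camera call. They do not tell look-alikes from the thing itself.
- viewer.find_in(camera, thing): "rect" ([left, top, right, bottom] in pixels, round what is visible of it).
- viewer.landmark_of(camera, thing): "uv" ([column, row] in pixels: a listed point, or the origin of a listed thing).
The state is a dict: "time_s": time; "joints": joint angles; "joint_vel": joint speeds; "effort": joint torques, N m; "ee_pos": TCP position; "eef_rot": TCP orientation; "ft_force": force on the tool from outside, world axes, zero at the start; "ft_torque": the same for the moment, N m; "gripper_width": opening from 0.0 (shut) to 1.0 (fully open); "gripper_force": force on a finger pad.
Only numpy, scipy, OpenCV 4.12 (cv2) and the standard library are available. Lean on these libraries where they do the work, as an engineer would, in place of code of your own. Each camera call takes 0.05 s, during which the arm holds its last target. There are 200 camera calls.

TASK

Clip the red job tag onto the steel eye of the board that carries the white cast: press the tag's brass spring gate in against the leg of that eye nearest the robot, until the leg is in the hook and the gate has snapped shut behind it, and then tug the tag straight back by its grip, toward the robot, with a steady pull of about 10 N to prove that it holds. Leave the tag lying flat on that board, clipped on. Do not force it (pull no harder than 15 N, and press the eye with less than 20 N), and leave both casts where they stand.

Things in the scene. Friction and masses are not known exactly. Their poses are not given: they have to be found in the camera images.
- job_tag: Loose red plastic job tag, about 80 g, steel snap hook at its front. Origin: underside, below the middle of the grip; x runs from grip to hook, y left, z up. Red plate x -36..20, y +-20, z 0..7 mm. Upright red grip block 34 (x) x 14 (y) mm, up to z = 39 mm: take it from above across y. Hook of 7 mm round bar, its axis at z = 5 mm; x 44..66, y -20..15.5 mm.
- hook (a point): Pocket centre of the hook, where the leg finally sits: tag frame x 55, y 5, z 5 mm; axes as the tag's. In this frame: back bar's inner face at x = -4.2 mm; pocket's closed end at y = +3.5; nose (inner face x = 4.2, outer 11.2) shuts the pocket's front, its tip at y = -3. Seated leg has 2.4 mm play in x. Once the leg, on the back bar, is past y = -4 the gate springs shut.
- mouth (a point): Middle of the hook's mouth, in the gate's line: 7.7 mm ahead (x) and 8.25 mm to the right (-y) of the hook point. The mouth faces +x, 10.5 mm wide in y, between hinge and nose tip. The leg enters here against the gate, goes straight in till it meets the back bar, 8.9 mm behind, then slides 8 mm to +y along it (the tag moves toward its own -y) into the pocket behind the nose.
- gate (a joint): Sprung brass gate of the hook, 6 mm thick, 13 mm long, across the mouth; upright hinge at x 7.7, y -17 mm from the hook point. 0 rad: shut, tip by the nose (it cannot open outward); grows as it is pushed inward (to -x), at most 1.45 rad. Spring 0.016 N m shut to 0.045 N m fully in: about 2 to 5 N at the leg.
- board_white: Grey board with the white cast on it, fixed. Origin: on the worktop under the near leg of its eye; x runs from the bare front part, nearest the robot, to the cast. Board x -100..105, y +-45 mm, top at z = 6 mm. The eye is a staple of 6 mm steel bar upright in the x-z plane: legs at x = 0 and 28 mm, top at z = 50. The tag comes over the front part, along +x, its x along the board's.
- eye_white: Steel eye of the white cast's board. Origin: on the axis of the near leg (6 mm thick, upright) of the eye, 12 mm above the worktop; axes as the board's.
- board_green: The same kind of board and eye, fixed, carrying the green cast; not to be used. The two boards stand one to the left and one to the right, either way round.
- white_cast: White plaster dental cast, 60 x 72 x 28 mm, loose on the back part of its board, 68 mm behind the near leg; origin under its middle.
- green_cast: Green dental cast, 57 x 69 x 31 mm, loose on the back part of the other board; origin under its middle.
Not all that is in view belongs to the job. Leave any green look-alike of the job_tag alone.

How it is judged:
By the outcome, as a careful person would: the job done as asked, in the order asked, and still so for the second after the job is handed in, with the robot touching nothing.
It also fails if it takes over 48 s, if anything falls off the work surface, if the arm or the gripper's body presses on something with over 40 N, if the wrist force passes 120 N, or if a joint passes its speed limit or range.

## Working session

There is one attempt and no reset: what is moved stays moved. The work goes in short steps, Python scripts to look and compute and a shell command to move; the robot and the scene stay as the last step left them, time stands still between calls to the robot, and variables do not carry over. Pictures are saved under pics/ and viewed, at most 10 in all, crops included, and the job is handed in when it is done.

```bash
ls; mkdir -p pics; cat > h.py <<'E'
import numpy as np, cv2
from rig import sensors, viewer, ticket
def ray(cam,uv):
    c=viewer.calibration(cam);K=np.array(c["intrinsics"])
    if cam=="wrist":
        from scipy.spatial.transform import Rotation as R
        s=sensors.observe();T=np.array(c["T_tool_cam"]);Rt=R.from_quat(s["eef_rot"]).as_matrix()
        Rc=Rt@T[:3,:3];o=Rt@T[:3,3]+s["ee_pos"]
    else:
        Rw=np.array(c["R"]);Rc=Rw.T;o=-Rw.T@np.array(c["t"])
    d=Rc@np.linalg.inv(K)@np.array([uv[0],uv[1],1.]);return o,d
def atz(cam,uv,z):
    o,d=ray(cam,uv);return o+d*(z-o[2])/d[2]
def proj(cam,X):
    c=viewer.calibration(cam);K=np.array(c["intrinsics"])
    if cam=="wrist":
        from scipy.spatial.transform import Rotation as R
        s=sensors.observe();T=np.array(c["T_tool_cam"]);Rt=R.from_quat(s["eef_rot"]).as_matrix()
        Rc=Rt@T[:3,:3];o=Rt@T[:3,3]+s["ee_pos"];p=Rc.T@(np.array(X)-o)
    else: p=np.array(c["R"])@X+c["t"]
    q=K@p;return q[:2]/q[2]
E
python3 - <<'E'
from h import *
np.set_printoptions(precision=4,suppress=True)
s=sensors.observe();print(s)
for c in("scene","top"):
    cv2.imwrite(f"pics/{c}0.png",viewer.get_image(c))
    for n in("job_tag","board_white","board_green","white_cast","green_cast"):
        print(c,n,[(np.round(d["rect"]),round(d["conf"],2)) for d in viewer.find_in(c,n)])
    for n in("job_tag","hook","mouth","eye_white","board_white","white_cast","green_cast"):
        z={"hook":.005,"mouth":.005,"eye_white":.012}.get(n,0)
        print(c,n,[(np.round(d["uv"],1),round(d["conf"],2),atz(c,d["uv"],z)) for d in viewer.landmark_of(c,n)])
E
```

```text
pics
{'time_s': 0.0, 'joints': array([ 1.066 ,  0.3992,  0.045 ,  1.5379, -0.0187,  1.2069, -0.0507]), 'joint_vel': array([ 0.0013, -0.0024,  0.0003, -0.0018,  0.0004, -0.0011,  0.0001]), 'effort': array([ -0.0014, -47.5127,   1.3639, -25.4221,   0.0116,   0.0095,
         0.    ]), 'ee_pos': array([ 0.2564, -0.5966,  0.2302]), 'eef_rot': array([ 0.9795,  0.2016, -0.0003, -0.001 ]), 'ft_force': array([-0.0645,  0.5777, -0.4942]), 'ft_torque': array([ 0.0119, -0.0298, -0.0043]), 'gripper_force': 0.0, 'gripper_width': 0.9972281680786467}
scene job_tag [(array([325., 261., 376., 292.]), 0.91), (array([336., 222., 384., 248.]), 0.9)]
scene board_white [(array([176., 291., 280., 383.]), 0.73)]
scene board_green [(array([349., 188., 434., 229.]), 0.9), (array([326., 260., 376., 292.]), 0.3)]
scene white_cast [(array([184., 283., 223., 318.]), 0.83), (array([350., 190., 436., 233.]), 0.59)]
scene green_cast []
scene job_tag [(array([353.8, 240.5]), 0.93, array([ 0.5173, -0.0872,  0.    ])), (array([353. , 280.9]), 0.58, array([0.4483, 0.0154, 0.    ]))]
scene hook [(array([333.6, 269.7]), 0
[... 1231 characters left out ...]
, 0.67, array([0.5004, 0.0174, 0.005 ])), (array([209.1, 201.7]), 0.28, array([0.6307, 0.2533, 0.005 ]))]
top mouth [(array([312.2, 254.8]), 0.83, array([0.5057, 0.0106, 0.005 ])), (array([373.6, 265.9]), 0.6, array([ 0.4807, -0.129 ,  0.005 ]))]
top eye_white [(array([204.9, 227.6]), 0.49, array([0.5674, 0.2587, 0.012 ])), (array([313.2, 256.2]), 0.39, array([0.5016, 0.0081, 0.012 ]))]
top board_white [(array([203.8, 233.3]), 0.58, array([0.5562, 0.2637, 0.    ]))]
top white_cast [(array([212.4, 202.1]), 0.75, array([0.631 , 0.2467, 0.    ]))]
top green_cast [(array([420.1, 224.3]), 0.79, array([ 0.5782, -0.238 ,  0.    ])), (array([421.1, 255.7]), 0.72, array([ 0.5051, -0.238 ,  0.    ]))]
```

View pics/scene0.png

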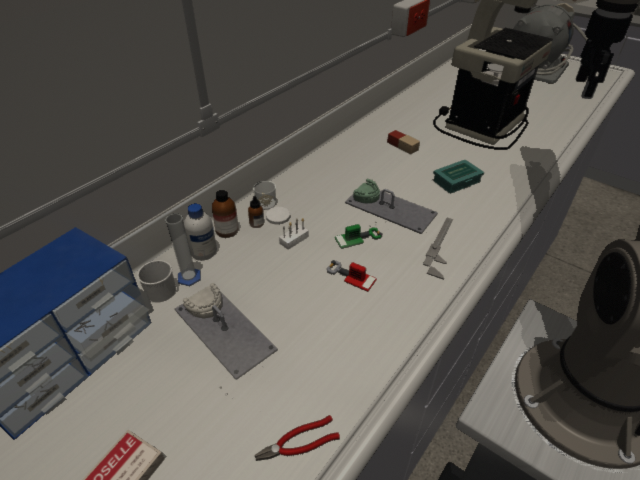

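```bash
python3 -c "
import cv2;i=cv2.imread('pics/top0.png')[170:320,160:460];cv2.imwrite('pics/top0c.png',cv2.resize(i,(800,400),interpolation=2))"
```

```text
(no output)
```

View pics/top0c.png

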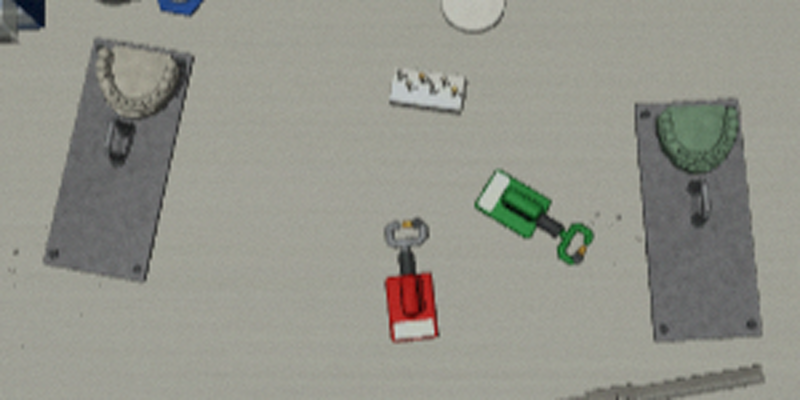

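The scene shows two tags. The red one, at scene (353,281) and top (313,281), fits the description. The green look-alike is at scene (354,240) and top (354,246). The red pliers (300,440) and the red-and-tan block (403,141) could also be mistaken for it. The white-cast board is on the left, at top (204,233).

```bash
python3 - <<'E'
from h import *
np.set_printoptions(precision=4,suppress=True)
print(viewer.calibration("wrist"))
for uv in((445,128),(480,140),(520,130),(525,70)):print(atz("scene",uv,0))
i=cv2.imread('pics/top0.png')
# refine tag yaw: red mask
hsv=cv2.cvtColor(i,cv2.COLOR_BGR2HSV)
m=(((hsv[...,0]<8)|(hsv[...,0]>172))&(hsv[...,1]>150)&(hsv[...,2]>80)).astype(np.uint8);m[:,:295]=0;m[:,335:]=0;m[:240]=0;m[310:]=0
p=cv2.findNonZero(m)
print(len(p),cv2.minAreaRect(p)); print([atz("top",q,.007) for q in cv2.boxPoints(cv2.minAreaRect(p))])
g=i[180:280,170:240].astype(int)
c=160+np.array([(95,38),(193,57),(43,263),(147,281)])*[.375,.375]; c[:,1]+=10
for q in c: print(q,atz("top",q,.006))
E
```

```text
{'intrinsics': array([[388.838 ,   0.    , 317.1544],
       [  0.    , 388.838 , 243.0979],
       [  0.    ,   0.    ,   1.    ]]), 'T_tool_cam': array([[-0.0002, -0.948 , -0.3184,  0.0812],
       [ 1.    , -0.0004,  0.0008,  0.0001],
       [-0.0009, -0.3184,  0.948 , -0.1432],
       [ 0.    ,  0.    ,  0.    ,  1.    ]])}
[ 0.5904 -0.6797  0.    ]
[ 0.4769 -0.6776  0.    ]
[ 0.4061 -0.8084  0.    ]
[ 0.5564 -1.2672  0.    ]
282 ((313.8293151855469, 284.46337890625), (23.411483764648438, 17.22732162475586), 83.6598129272461)
[array([0.462 , 0.0289, 0.007 ]), array([ 0.4664, -0.0099,  0.007 ]), array([ 0.414 , -0.0159,  0.007 ]), array([0.4095, 0.0226, 0.007 ])]
[195.625 184.25 ] [0.6728 0.2869 0.006 ]
[232.375 191.375] [0.6554 0.1991 0.006 ]
[176.125 268.625] [0.4727 0.3223 0.006 ]
[215.125 275.375] [0.4576 0.2318 0.006 ]
```

```bash
python3 -c "
import cv2;i=cv2.imread('pics/top0.png')[235:310,280:380];cv2.imwrite('pics/crop1.png',cv2.resize(i,(800,600),interpolation=2))"
```

```text
(no output)
```

View pics/crop1.png

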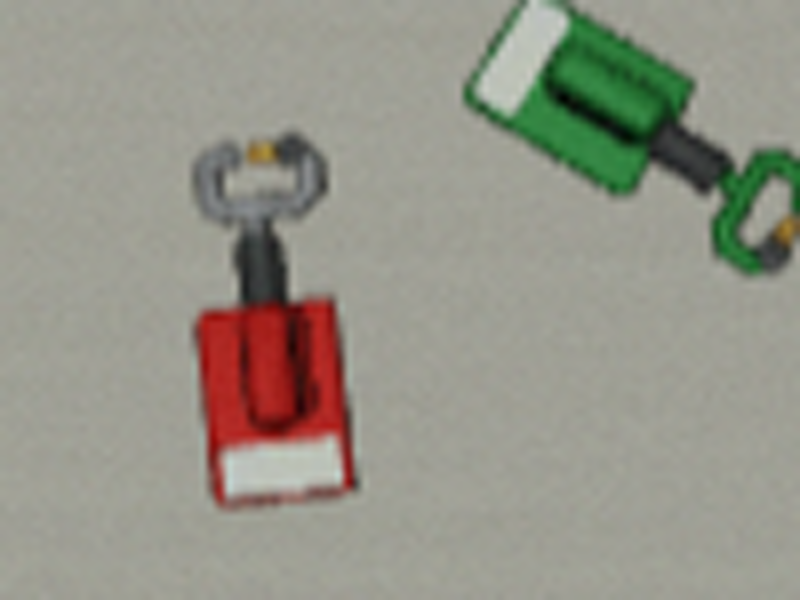

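The crop shows the red tag with its grip at crop (275,370) and its hook with the brass gate at (262,152). The green look-alike at upper right is a separate item. I'm moving above the red tag.

```bash
python3 -m inch '[0,0,-4,0.04,0.06,0,100, 0,0,-8,0.07,0.12,0,100, 0,0,-12,0.1,0.17,0,100, 0,0,-16.7,0.12,0.23,0,100, 0,0,-16.7,0.14,0.29,0,100, 0,0,-16.7,0.15,0.35,0,100, 0,0,-16.7,0.16,0.41,-0.01,100, 0,0,-16.7,0.17,0.47,-0.02,100, 0,0,-16.7,0.18,0.53,-0.03,100, 0,0,-16.7,0.19,0.58,-0.03,100, 0,0,-16.7,0.19,0.605,-0.03,100, 0,0,-16.7,0.19,0.605,-0.03,100]' 30
python3 - <<'E'
from h import *
from scipy.spatial.transform import Rotation as R
np.set_printoptions(precision=4,suppress=True)
s=sensors.observe();print(s["time_s"],s["ee_pos"],R.from_quat(s["eef_rot"]).as_matrix())
i=viewer.get_image("wrist");cv2.imwrite("pics/w1.png",i)
for n,z in(("job_tag",0),("hook",.005),("mouth",.005)):
    for d in viewer.landmark_of("wrist",n):print(n,d["uv"],d["conf"],atz("wrist",d["uv"],z))
hsv=cv2.cvtColor(i,cv2.COLOR_BGR2HSV)
m=(((hsv[...,0]<8)|(hsv[...,0]>172))&(hsv[...,1]>130)&(hsv[...,2]>60)).astype(np.uint8)*255
print(cv2.connectedComponentsWithStats(m)[2][1:])
E
```

```text
time_s: 2.8
ee_pos: [0.4467, 0.0098, 0.2016]
eef_rot: [0.998, 0.06, 0.0, -0.0]
ft_force: [1.2, -0.3, -0.6]
gripper_width: 0.997
gripper_force: 0.0
2.8 [0.4467 0.0098 0.2016] [[ 0.9929  0.119   0.0006]
 [ 0.119  -0.9929  0.0001]
 [ 0.0006 -0.0001 -1.    ]]
job_tag [437.1, 134.9] 0.94 [ 0.5211 -0.0888  0.    ]
job_tag [317.7, 209.9] 0.6 [0.4443 0.0052 0.    ]
hook [316.2, 150.7] 0.78 [0.4968 0.0119 0.005 ]
hook [491.4, 171.2] 0.65 [ 0.4965 -0.1411  0.005 ]
mouth [322.3, 140.7] 0.62 [0.5055 0.0076 0.005 ]
mouth [490.5, 185.5] 0.59 [ 0.484  -0.1436  0.005 ]
[[311 189  29  49 939]
 [311 193   1   1   1]
 [297 197  13  49 403]
 [308 196   2   2   3]
 [317 209   2   1   2]
 [338 235   1   2   2]
 [338 240   1   6   6]
 [  0 305  22  13  99]
 [  0 328  10  12  59]]
```

View pics/w1.png

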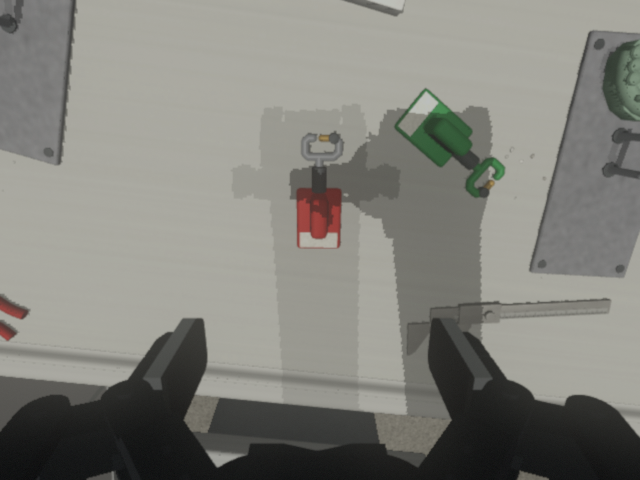

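The wrist view shows the red tag squared up with the gripper: plate at columns 297-341, rows 189-248, hook at (321,147). The green look-alike is at (437,135). Next I'll refine the grip position.

```bash
python3 - <<'E'
from h import *
np.set_printoptions(precision=4,suppress=True)
for uv in((297,248),(341,248),(297,189),(341,189)):print(atz("wrist",uv,.007))
i=cv2.imread("pics/w1.png");hsv=cv2.cvtColor(i,cv2.COLOR_BGR2HSV)
m=(((hsv[...,0]<8)|(hsv[...,0]>172))&(hsv[...,1]>100)&(hsv[...,2]>40))
for r in(195,205,215,225,230):
    c=np.where(m[r])[0];c=c[(c>280)&(c<360)];print(r,c.min(),c.max(),atz("wrist",(c.min(),r),.007),atz("wrist",(c.max()+1,r),.007))
e=np.array([.119,0])
E
```

```text
[0.4081 0.0197 0.007 ]
[ 0.4126 -0.0205  0.007 ]
[0.4625 0.0249 0.007 ]
[ 0.4668 -0.0134  0.007 ]
195 297 340 [0.4572 0.0244 0.007 ] [ 0.4615 -0.0141  0.007 ]
205 297 340 [0.4483 0.0235 0.007 ] [ 0.4526 -0.0152  0.007 ]
215 297 339 [0.4392 0.0227 0.007 ] [ 0.4434 -0.0155  0.007 ]
225 297 339 [0.4299 0.0218 0.007 ] [ 0.4342 -0.0167  0.007 ]
230 297 339 [0.4253 0.0213 0.007 ] [ 0.4296 -0.0174  0.007 ]
```

```bash
python3 -m inch '[0,0,-1,-0.001,-0.003,-0.06,100, 0,0,-1,-0.001,-0.003,-0.12,100, 0,0,-1,-0.001,-0.003,-0.165,100, 0,0,-1,-0.001,-0.003,-0.188,60, 0,0,-1,-0.001,-0.003,-0.188,20, 0,0,-1,-0.001,-0.003,-0.188,0, 0,0,-1,-0.001,-0.003,-0.188,0, 0,0,-1,-0.001,-0.003,-0.188,0, 0,0,-1,-0.001,-0.003,-0.188,0]' 40
```

```text
time_s: 4.12
ee_pos: [0.4472, 0.0047, 0.0148]
eef_rot: [0.999, 0.048, 0.002, 0.0]
ft_force: [-0.6, 0.3, 6.4]
gripper_width: 0.152
gripper_force: 40.4
```

```bash
python3 -m inch '[0,0,0,0,0,0.04,0, 0,0,-4,0,0.03,0.08,0, 0,0,-8,0,0.08,0.1,0, 0,0,-12,0,0.13,0.1,0, 0,0,-15.4,0.003,0.18,0.1,0, 0,0,-15.4,0.006,0.23,0.1,0, 0,0,-15.4,0.006,0.26,0.1,0, 0,0,-15.4,0.006,0.275,0.1,0, 0,0,-15.4,0.006,0.275,0.1,0, 0,0,-15.4,0.006,0.275,0.1,0]'
python3 - <<'E'
from h import *
from scipy.spatial.transform import Rotation as R
np.set_printoptions(precision=4,suppress=True)
s=sensors.observe();print(s["time_s"],s["ee_pos"],R.from_quat(s["eef_rot"]).as_matrix())
i=viewer.get_image("wrist");cv2.imwrite("pics/w2.png",i)
for n,z in(("job_tag",.1),("hook",.105),("mouth",.105),("eye_white",.012),("board_white",0)):
    for d in viewer.landmark_of("wrist",n):print(n,d["uv"],d["conf"],atz("wrist",d["uv"],z))
E
```

```text
time_s: 5.38
ee_pos: [0.4519, 0.2777, 0.1131]
eef_rot: [0.996, -0.087, -0.0, 0.001]
ft_force: [-0.2, 0.2, -1.0]
gripper_width: 0.156
gripper_force: 39.3
5.375 [0.4519 0.2777 0.1131] [[ 0.9849 -0.1731 -0.0004]
 [-0.1731 -0.9849 -0.0019]
 [-0.0001  0.0019 -1.    ]]
job_tag [314.2, 306.6] 0.81 [0.451  0.2788 0.1   ]
hook [304.6, 189.2] 0.66 [0.5049 0.2733 0.105 ]
mouth [325.0, 165.7] 0.69 [0.5124 0.2642 0.105 ]
eye_white [306.0, 51.3] 0.88 [0.5657 0.2646 0.012 ]
board_white [303.8, 56.9] 0.65 [0.5646 0.2668 0.    ]
```

View pics/w2.png

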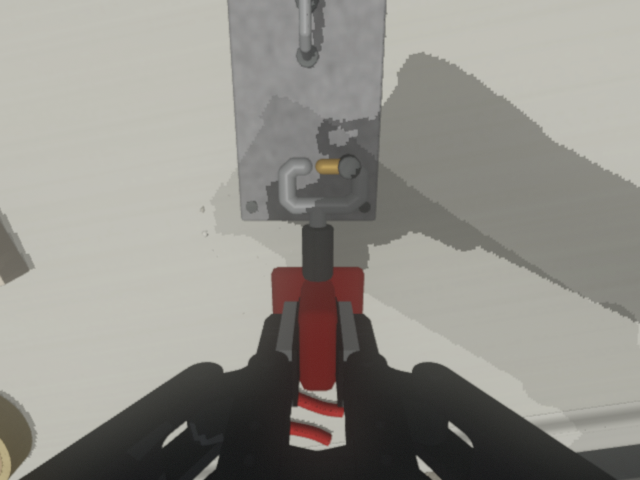

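The view shows the tag held straight. The gate's brass is at (328,167), the nose is left of it, and the board's eye leg base is at (308,60). The board edges look nearly parallel to the tool.

```bash
python3 - <<'E'
from h import *
np.set_printoptions(precision=4,suppress=True)
i=cv2.imread("pics/w2.png")
g=cv2.GaussianBlur(cv2.cvtColor(i,cv2.COLOR_BGR2GRAY),(3,3),0).astype(int)
L=[];Rr=[]
for r in range(10,80,5):
    d=np.diff(g[r]);a=215+np.argmin(d[215:260]);b=370+np.argmax(d[370:395]);
    L.append(atz("wrist",(a+.5,r),.006));Rr.append(atz("wrist",(b+.5,r),.006))
L=np.array(L);Rr=np.array(Rr)
for P in(L,Rr):print(np.degrees(np.arctan(np.polyfit(P[:,0],P[:,1],1)[0])),P.mean(0),P.std(0))
print(np.mean((L+Rr)/2,0))
print("front",atz("wrist",(308.5,219),.006))
for uv in((308,60),(308,66)):print("legbase",uv,atz("wrist",uv,.006))
# gate/hook geometry at z .005+tag height
h=.1131-.0148
for n,uv in dict(neck=(318,225),backL=(279,208),backR=(362,208),gateL=(316,167),noseTip=(311,166),plateL=(272,267),plateR=(363,267)).items():print(n,atz("wrist",uv,h+.005 if n[:5]!="plate" else h+.007))
E
```

```text
-9.820741777861057 [0.5785 0.3078 0.006 ] [0.0104 0.0018 0.    ]
-9.718824620585547 [0.5631 0.2192 0.006 ] [0.0104 0.0018 0.    ]
[0.5708 0.2635 0.006 ]
front [0.4668 0.2816 0.006 ]
legbase (308, 60) [0.5618 0.2646 0.006 ]
legbase (308, 66) [0.5586 0.2652 0.006 ]
neck [0.489  0.2716 0.1033]
backL [0.4987 0.2859 0.1033]
backR [0.4929 0.2529 0.1033]
gateL [0.5122 0.2684 0.1033]
noseTip [0.513  0.2702 0.1033]
plateL [0.4748 0.2937 0.1053]
plateR [0.4683 0.2561 0.1053]
```

```bash
python3 -m inch '[0,0,0.2,0.015,0.002,-0.03,0, 0,0,0.2,0.033,0.0035,-0.055,0, 0,0,0.2,0.033,0.0035,-0.068,0, 0,0,0.2,0.033,0.0035,-0.068,0, 0,0,0.2,0.033,0.0035,-0.068,0]'
cat > m.py <<'E'
from h import *
from scipy.spatial.transform import Rotation as R
import sys
np.set_printoptions(precision=4,suppress=True)
s=sensors.observe();M=R.from_quat(s["eef_rot"]).as_matrix();print(s["time_s"],s["ee_pos"],np.degrees(np.arctan2(M[1,0],M[0,0])),M[2],s["ft_force"])
i=viewer.get_image("wrist");cv2.imwrite(f"pics/{sys.argv[1]}.png",i)
h=s["ee_pos"][2]-.0145
for n,z in(("job_tag",h),("hook",h+.005),("mouth",h+.005),("eye_white",.012),("board_white",0)):
    for d in viewer.landmark_of("wrist",n):print(n,d["uv"],d["conf"],atz("wrist",d["uv"],z))
E
python3 m.py w3
```

```text
time_s: 6.3
ee_pos: [0.4844, 0.2838, 0.0462]
eef_rot: [0.996, -0.084, 0.0, -0.0]
ft_force: [0.1, 0.2, -1.0]
gripper_width: 0.151
gripper_force: 39.4
6.3 [0.4844 0.2838 0.0462] -9.604748887979998 [ 0.0006 -0.0006 -1.    ] [ 0.0698  0.2212 -0.9624]
job_tag [314.6, 305.5] 0.69 [0.4836 0.2847 0.0317]
hook [303.8, 189.3] 0.81 [0.5375 0.2796 0.0367]
mouth [322.8, 164.2] 0.93 [0.546  0.2705 0.0367]
mouth [302.9, 189.5] 0.73 [0.5375 0.2799 0.0367]
eye_white [327.9, 111.7] 0.8 [0.5646 0.2647 0.012 ]
board_white [328.5, 110.7] 0.98 [0.565  0.2639 0.    ]
```

View pics/w3.png

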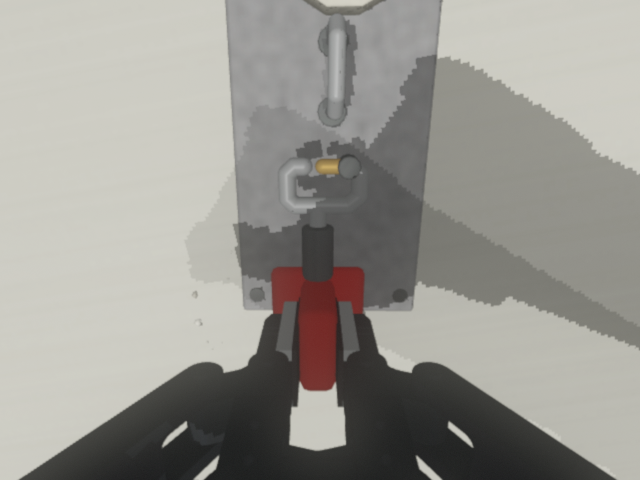

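The hook mouth is at (325,166), with the leg base ahead at (333,113). The mouth sits about 2.5 mm too far left. I'm correcting that and lowering the tag to the board.

```bash
python3 -m inch '[0,0,-0.1,0,-0.0025,-0.012,0, 0,0,-0.1,0,-0.0025,-0.024,0, 0,0,-0.1,0,-0.0025,-0.024,0, 0,0,-0.1,0,-0.0025,-0.024,0]'
cat >> m.py <<'E'
g=cv2.GaussianBlur(cv2.cvtColor(i,cv2.COLOR_BGR2GRAY),(3,3),0).astype(int)
L=[];Q=[]
for r in range(int(sys.argv[2]),int(sys.argv[3]),5):
    d=np.diff(g[r]);a=170+np.argmin(d[170:270]);b=390+np.argmax(d[390:500])
    L.append(atz("wrist",(a+.5,r),.006));Q.append(atz("wrist",(b+.5,r),.006))
L=np.array(L);Q=np.array(Q)
for P in(L,Q):print(np.degrees(np.arctan(np.polyfit(P[:,0],P[:,1],1)[0])),P.std(0))
c=np.mean((L+Q)/2,0);print("mid",c,"y at x=.565",c[1]-(.565-c[0])*.172,np.linalg.norm((L-Q).mean(0)))
E
python3 m.py w4 10 60
```

```text
time_s: 7.1
ee_pos: [0.4842, 0.2805, 0.0205]
eef_rot: [0.996, -0.085, -0.001, 0.0]
ft_force: [0.0, 0.1, 0.1]
gripper_width: 0.152
gripper_force: 40.4
7.1 [0.4842 0.2805 0.0205] -9.741073732402043 [-0.0011  0.0009 -1.    ] [0.0358 0.1232 0.0737]
hook [302.6, 188.0] 0.92 [0.5376 0.2769 0.011 ]
mouth [324.0, 164.2] 0.66 [0.5454 0.267  0.011 ]
eye_white [324.7, 111.9] 0.79 [0.5645 0.2636 0.012 ]
board_white [319.3, 112.8] 0.69 [0.5646 0.2656 0.    ]
-10.320414919778377 [0.0046 0.0008 0.    ]
-9.819572029868759 [0.0046 0.0008 0.    ]
mid [0.5915 0.2588 0.006 ] y at x=.565 0.2633884349349002 0.08970022844925558
```

View pics/w4.png

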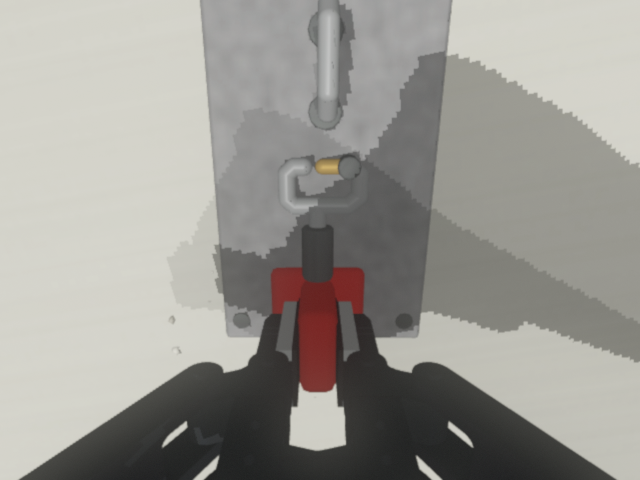

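The leg's base is at (325,112) and the mouth's middle at about (325,166). They line up, with roughly 19.5 mm from leg to mouth, so I'm pressing in gradually.

```bash
python3 -m inch '[0,0,0,0.006,-0.001,0,0, 0,0,0,0.012,-0.002,0,0, 0,0,0,0.0177,-0.003,0,0, 0,0,0,0.0207,-0.0036,0,0, 0,0,0,0.0227,-0.0039,0,0, 0,0,0,0.0227,-0.0039,0,0]' | grep -E 'pos|ft'
python3 -m inch '[0,0,0,0.0015,-0.0003,0,0, 0,0,0,0.003,-0.0005,0,0, 0,0,0,0.003,-0.0005,0,0]' | grep -E 'pos|ft'
```

```text
ee_pos: [0.5065, 0.2762, 0.0208]
ft_force: [-4.3, -1.2, -1.8]
ee_pos: [0.511, 0.2755, 0.0213]
ft_force: [-3.0, -2.2, -1.4]
```

```bash
python3 -m inch '[0,0,0,0.001,-0.0002,0,0, 0,0,0,0.001,-0.0002,0,0, 0,0,0,0.001,-0.0002,0,0]' | grep -E 'pos|ft'
python3 -m inch '[0,0,0,0.001,-0.0002,0,0, 0,0,0,0.001,-0.0002,0,0, 0,0,0,0.001,-0.0002,0,0]' | grep -E 'pos|ft'
```

```text
ee_pos: [0.512, 0.2755, 0.0214]
ft_force: [-1.4, -3.1, -1.4]
ee_pos: [0.5125, 0.2759, 0.0214]
ft_force: [-2.7, -2.9, -1.3]
```

```bash
python3 -m inch '[0,0,0,-0.0003,-0.002,0,0, 0,0,0,-0.0007,-0.004,0,0, 0,0,0,-0.0007,-0.004,0,0]' | grep -E 'pos|ft'
python3 -m inch '[0,0,0,-0.0003,-0.0015,0,0, 0,0,0,-0.0004,-0.0025,0,0, 0,0,0,-0.0004,-0.0025,0,0]' | grep -E 'pos|ft'
```

```text
ee_pos: [0.5123, 0.2728, 0.0217]
ft_force: [-0.0, -0.5, -1.4]
ee_pos: [0.5117, 0.2698, 0.0216]
ft_force: [0.4, -0.1, -0.3]
```

```bash
python3 -m inch '[0,0,0,-0.0003,-0.0015,0,0, 0,0,0,-0.0003,-0.0015,0,0, 0,0,0,-0.0003,-0.0015,0,0]' | grep -E 'pos|ft'
python3 m.py w5 10 30
python3 -c "
import cv2;i=cv2.imread('pics/w5.png')[60:260,200:440];cv2.imwrite('pics/w5c.png',cv2.resize(i,(720,600),interpolation=2))"
```

```text
ee_pos: [0.5111, 0.2679, 0.0214]
ft_force: [0.0, 0.4, -0.6]
10.4 [0.5111 0.2679 0.0214] -9.755898952833249 [ 0.0002  0.0001 -1.    ] [ 0.0126  0.4457 -0.5964]
job_tag [318.5, 303.5] 0.71 [0.5106 0.2669 0.0069]
hook [303.0, 190.1] 0.79 [0.5634 0.2641 0.0119]
hook [306.6, 187.1] 0.66 [0.5643 0.2625 0.0119]
mouth [320.8, 166.7] 0.83 [0.5712 0.2557 0.0119]
eye_white [304.2, 186.0] 0.73 [0.5649 0.2634 0.012 ]
board_white [303.7, 184.8] 0.82 [0.5634 0.2643 0.    ]
72.35012352440066 [0.0036 0.0121 0.    ]
-9.727372551971458 [0.0018 0.0003 0.    ]
mid [0.6233 0.2493 0.006 ] y at x=.565 0.2593346214943576 0.08204635379417113
```

View pics/w5c.png

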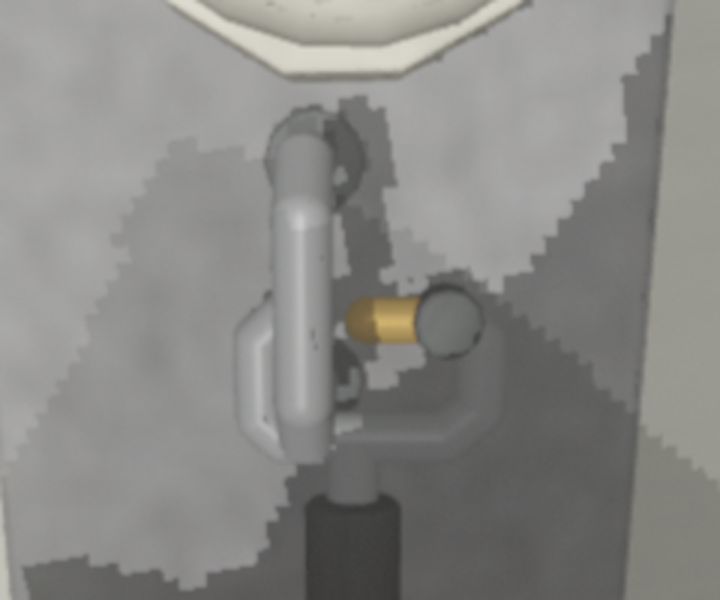

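The close crop shows the leg inside the pocket, with the staple at columns 275-330. The brass gate, at (385,320), is straight across and shut. Now the tug.

```bash
python3 -m inch '[0,0,0,-0.001,0.0002,0,0, 0,0,0,-0.002,0.0003,0,0, 0,0,0,-0.002,0.0003,0,0]' | grep -E 'pos|ft'
python3 -m inch '[0,0,0,-0.001,0.0002,0,0, 0,0,0,-0.001,0.0002,0,0]' | grep -E 'pos|ft'
python3 -m inch '[0,0,0,-0.0005,0.0001,0,0, 0,0,0,-0.0005,0.0001,0,0]' | grep -E 'pos|ft'
```

```text
ee_pos: [0.5088, 0.2683, 0.0214]
ft_force: [-0.1, -0.3, -1.1]
ee_pos: [0.5085, 0.2684, 0.0214]
ft_force: [1.5, 0.0, -2.4]
ee_pos: [0.5083, 0.2684, 0.0215]
ft_force: [3.7, -0.3, -2.7]
```

```bash
python3 -m inch '[0,0,0,-0.0005,0.0001,0,0, 0,0,0,-0.0009,0.0002,0,0, 0,0,0,-0.0009,0.0002,0,0]' | grep -E 'pos|ft'
python3 -m inch '[0,0,0,-0.0003,0.0001,0,0, 0,0,0,-0.0003,0.0001,0,0]' | grep -E 'pos|ft'
```

```text
ee_pos: [0.5082, 0.2684, 0.0215]
ft_force: [5.8, -1.6, -4.9]
ee_pos: [0.5081, 0.2685, 0.0215]
ft_force: [6.7, -1.9, -3.4]
```

```bash
python3 -m inch '[0,0,0,-0.0005,0.0001,0,0, 0,0,0,-0.0009,0.0002,0,0, 0,0,0,-0.0009,0.0002,0,0]' | grep -E 'pos|ft'
python3 -m inch '[0,0,0,-0.0003,0.0001,0,0, 0,0,0,-0.0003,0.0001,0,0]' | grep -E 'pos|ft'
```

```text
ee_pos: [0.508, 0.2685, 0.0215]
ft_force: [8.9, 0.2, -6.2]
ee_pos: [0.508, 0.2685, 0.0216]
ft_force: [8.9, -1.0, -6.2]
```

```bash
python3 -m inch '[0,0,0,-0.0003,0.0001,-0.0004,0, 0,0,0,-0.0003,0.0001,-0.0004,0, 0,0,0,-0.0003,0.0001,-0.0004,0, 0,0,0,-0.0003,0.0001,-0.0004,0]' | grep -E 'pos|ft|time'
python3 -m inch '[0,0,0,0,0,0,0, 0,0,0,0,0,0,0, 0,0,0,0,0,0,0, 0,0,0,0,0,0,0]' | grep -E 'pos|ft|time'
```

```text
time_s: 13.32
ee_pos: [0.508, 0.2685, 0.0214]
ft_force: [9.2, -1.7, -5.7]
time_s: 13.82
ee_pos: [0.5079, 0.2685, 0.0214]
ft_force: [9.0, -2.0, -4.5]
```

```bash
python3 -m inch '[0,0,0,-0.0003,0,0,0, 0,0,0,-0.0003,0,0,0, 0,0,0,-0.0003,0,0,0, 0,0,0,-0.0003,0,0,0, 0,0,0,-0.0003,0,0,0]' | grep -E 'pos|ft|time'
python3 -m inch '[0,0,0,0,0,0,0, 0,0,0,0,0,0,0, 0,0,0,0,0,0,0, 0,0,0,0,0,0,0, 0,0,0,0,0,0,0]' | grep -E 'pos|ft|time'
```

```text
time_s: 14.45
ee_pos: [0.5079, 0.2685, 0.0214]
ft_force: [9.1, -1.6, -5.0]
time_s: 15.08
ee_pos: [0.5079, 0.2685, 0.0214]
ft_force: [9.6, -0.5, -6.2]
```

```bash
python3 -m inch '[0,0,0,-0.0003,0.0001,0,0, 0,0,0,-0.0003,0.0001,0,0, 0,0,0,-0.0003,0.0001,0,0, 0,0,0,-0.0003,0.0001,0,0, 0,0,0,-0.0003,0.0001,0,0, 0,0,0,-0.0003,0.0001,0,0, 0,0,0,-0.0003,0.0001,0,0, 0,0,0,-0.0003,0.0001,0,0]' | grep -E 'pos|ft|time'
```

```text
time_s: 16.08
ee_pos: [0.5079, 0.2686, 0.0214]
ft_force: [9.5, -1.2, -6.7]
```

```bash
python3 -m inch '[0,0,0,0.002,-0.0003,0,0, 0,0,0,0.004,-0.0007,0,0, 0,0,0,0.0053,-0.001,-0.0005,0, 0,0,0,0.0053,-0.001,-0.001,0, 0,0,0,0.0053,-0.001,-0.001,0]'
python3 -m inch '[0,0,0,0,0,0,25, 0,0,0,0,0,0,50, 0,0,0,0,0,0,60, 0,0,0,0,0,0.02,60, 0,0,0,0,0,0.06,60, 0,0,0,0,0,0.10,60, 0,0,0,-0.03,0,0.12,60, 0,0,0,-0.04,0,0.12,60, 0,0,0,-0.04,0,0.12,60]'
python3 m.py w6 10 30
```

```text
time_s: 16.7
ee_pos: [0.5086, 0.2687, 0.0202]
eef_rot: [0.996, -0.085, -0.001, 0.0]
ft_force: [-1.4, -1.2, 5.1]
gripper_width: 0.155
gripper_force: 40.9
time_s: 17.82
ee_pos: [0.4689, 0.2681, 0.1399]
eef_rot: [0.996, -0.084, 0.0, 0.0]
ft_force: [0.1, -1.5, 0.2]
gripper_width: 0.6
gripper_force: 0.0
17.825 [0.4689 0.2681 0.1399] -9.691109131694763 [ 0.0003  0.0006 -1.    ] [ 0.1134 -1.5332  0.1613]
job_tag [306.8, 174.9] 0.94 [0.5272 0.2616 0.1254]
hook [298.1, 87.7] 0.62 [0.5596 0.2588 0.1304]
hook [298.9, 99.2] 0.56 [0.5557 0.2592 0.1304]
mouth [308.1, 83.5] 0.91 [0.5604 0.255  0.1304]
eye_white [296.7, 90.2] 0.7 [0.5656 0.2641 0.012 ]
eye_white [307.0, 178.0] 0.33 [0.5086 0.2677 0.012 ]
board_white [298.5, 92.5] 0.67 [0.5646 0.2637 0.    ]
-13.995733535040113 [0.003  0.0008 0.    ]
65.19838895019443 [0.0036 0.015  0.    ]
mid [0.6049 0.2406 0.006 ] y at x=.565 0.24742367043648153 0.11917129916838026
```

View pics/w6.png

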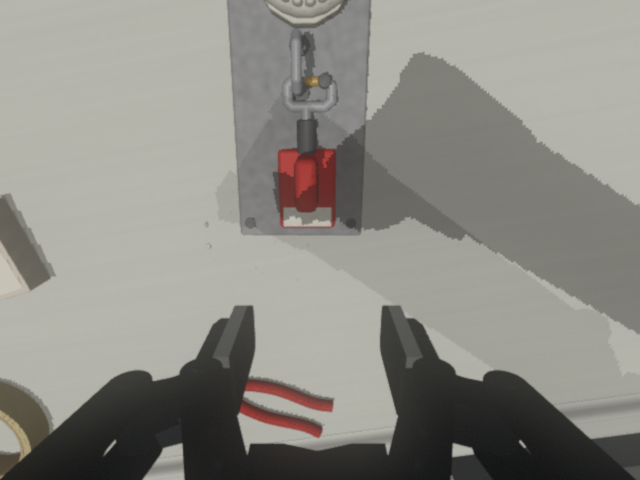

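The tag at (307,180) lies flat and straight on the board, clipped to the eye, with the gate shut at (315,81). The robot is clear of it, so I'm handing in.

```bash
python3 -c "
from rig import ticket;print(ticket.sign_off())"
```

```text
the job is handed in; nothing more can be done
None
```

The red job tag is clipped to the near leg of the eye on the white cast's board with its gate shut; it held a steady pull of about 9.6 N for over a second, now lies flat on the board, and the job was handed in at about 18 s.

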